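Swap the bench set back onto its own pads

TASK

The glass bottle, the screw-cap tube, the timer and the little cover-glass box stand on each other's set-down pads. Rearrange them, parking things on the empty oblong pad on the way, until each stands alone in the middle of the pad of its own shape and size: bottle on the large round pad, tube on the small round one, timer on the large square one, cover-glass box on the small square one. Never tip over the bottle or the tube; everything ends right side up, let go and at rest, and the oblong pad is empty again.

Things in the scene. Friction and masses are not known exactly. Their poses are not given: they have to be found in the camera images.
- bottle: Round screw-cap glass bottle, reddish body 56 mm diameter up to 89 mm height, blue cap 39 mm diameter above, 107 mm tall, about 0.19 kg (leave the like bottle at the back edge, on no pad). Origin at the centre of its underside, z up its axis. Grip the body at 55 to 75 mm above the origin, any direction; lower, the cap meets the gripper. Starts standing on the wrong pad.
- tube: Self-standing screw-cap tube, beige body 29 mm diameter, white cap 32 mm diameter from 99 to 113 mm height, about 0.04 kg; it may rock for up to a second after release. Origin at the centre of its underside, z up its axis. Grip the body at 80 to 95 mm above the origin, any direction; lower, the cap meets the gripper. Starts standing on the wrong pad.
- timer: Flat white square digital timer lying on its back, 66 x 66 mm, sides straight up to 17 mm, 19 mm high in all, about 0.07 kg. Origin at the centre of its underside, x and y parallel to its sides, z up. Grip across two facing sides (66 mm); it may lie turned relative to its pad and its turn on the pad does not matter. Starts standing on the wrong pad.
- coverslips: Small white square box of cover glasses, lid fixed on, 32 x 32 mm, 16 mm high, about 0.03 kg. Origin at the centre of its underside, x and y parallel to its sides, z up. Grip across two facing sides (32 mm); its turn on the pad does not matter. Starts standing on the wrong pad.
- pad_round_large: Large round pad, 110 mm diameter: the bottle's own place. Aluminium plate with black rubber top, fixed to the desk. Origin at the centre of the underside on the desk, z up; its flat top is 10 mm above the origin.
- pad_round_small: Small round pad, 80 mm diameter: the tube's own place. Aluminium plate with black rubber top, fixed to the desk. Origin at the centre of the underside on the desk, z up; its flat top is 10 mm above the origin.
- pad_square_large: Large square pad, 112 x 112 mm, x and y parallel to its sides: the timer's own place. Aluminium plate with black rubber top, fixed to the desk. Origin at the centre of the underside on the desk, z up; its flat top is 10 mm above the origin.
- pad_square_small: Small square pad, 80 x 80 mm, x and y parallel to its sides: the cover-glass box's own place. Aluminium plate with black rubber top, fixed to the desk. Origin at the centre of the underside on the desk, z up; its flat top is 10 mm above the origin.
- pad_spare: Oblong pad, 80 mm along its x by 130 mm along its y, empty at the start: the free spot for parking one thing. Aluminium plate with black rubber top, fixed to the desk. Origin at the centre of the underside on the desk, z up; its flat top is 10 mm above the origin. Pads lie at least 0.14 m apart, centre to centre; other things between the pads are at most 25 mm high.

How it is judged:
By the outcome, as a careful person would: the job done as asked, in the order asked, and still so for the second after the job is handed in, with the robot touching nothing.
It also fails if it takes over 128 s, if anything falls off the work surface, if the arm or the gripper's body presses on something with over 40 N, if the wrist force passes 120 N, or if a joint passes its speed limit or range.

ROBOT

A 6-joint arm with a two-finger parallel gripper is mounted at the origin on a cart in front of the work surface, level with it; the furniture and walls round the work are solid. World frame = base frame: x ahead of the robot, y to its left, z up, the work surface at z = 0. Lengths are in mm, angles in rad, forces in N, time in s.
With the tool pointing down it reaches from about 275 to 975 mm from the base axis. Payload 8.4 kg.
Tool frame: the origin (TCP) lies at the very end of the fingers, on their centre line; the grasp point (between the pads) lies 19 mm behind it (ctrl.hold_point_z is the distance from the TCP to the grasp point, in mm); z points along the fingers, y is the line along which they close (so a half turn about z gives the same grasp; the last joint's range is limited). The gripper opens to 92 mm and grips with 3 to 60 N. Pads are 20 mm wide; open, the fingers measure 128 mm over their backs; the gripper's body (75 mm by 189 mm) begins 69 mm behind the grasp point.
Start: joints at [-1.141, 0.353, 1.633, -0, 1.155, -0.002], TCP at [261.565, -567.637, 214.583] pointing down, gripper open.
Joint ranges: [-2.63, 2.63], [-0.92, 2.1], [0.06, 2.66], [-1.3, 4.44], [0, 2.69], [-3.02, 3.02]. Speed limits (rad/s): [2.22, 2.22, 2.79, 3.14, 3.14, 3.14].

INTERFACE

Orientations are given as a unit quaternion [x, y, z, w].
In Python, from bench import ctrl, eyes gives the robot as it stands. The module is installed in compiled form; this text tells all that it offers.
- The arm moves only by the tool move_arm, never from a script. Its argument "plan" is a list of rows, each an object with "offset": the shift along the tool's x, y, z normalised to -1 to 1, where 1 is 0.12 m, a list of three; "twist": the turn about the tool's z normalised to -1 to 1, where 1 is pi rad; "claw": the opening, from 0 (shut) to 1 (fully open). In form: [{"offset": [dx, dy, dz], "twist": twist, "claw": claw}, ...]. A call has 1 to 20 rows; each row is the pose to reach, as a shift and turn from the pose commanded when the call began, along the tool's axes at that moment, turning the shorter way round; what a row does not reach only later rows make up. A row lasts 1/10 s, in which the tool goes at most 50 mm and 8.59 degrees, less where a joint would pass 70% of its speed; a pose out of reach is approached as far as the arm can. A call with a number of a shift or a turn outside -1 to 1 is refused whole. A call with a gripper value outside its range is refused whole. The fingers move at their own pace and stop on an object; "force" is the grip in N (left out, the last holds). Time passes only in rows, so rows that repeat a pose let the fingers close. It gives the time, the measured TCP pose, the force, the opening and the grip force at its end, in the units of the state.
- ctrl.state(): the state, without advancing time (a new reading comes with each control period).
- eyes.get_image(name): name is "scene" or "top" or "wrist"; returns (picture, depth): 420x560x3 uint8, blue, green, red; 420x560 float32, mm along the optical axis (not along the pixel's ray), 0 where there is no reading.
- eyes.calibration(name): a dict with "camera_matrix" (3x3 intrinsics, pixels), "dist_coeffs" ([k1, k2, p1, p2, k3] as OpenCV has them; the pictures are not rectified), "xyz" and "orientation" of the camera in the world. Camera axes: x right, y down, z forward; pixel columns grow to the right and rows downward; lengths in mm; the calibration is good to about 2 mm. A picture is of the moment at which its call begins: read the wrist's pose just before it. calibration takes no time and is no camera call; for the wrist camera it gives the pose at the moment of the call.
- ctrl.finish_job(): hands the job in; it is judged then, once.
Trained networks look in the newest picture that a camera, given by its name, has taken for a name from the list of things; names that differ only in an ending like _2 or _b are one class to them, and where a whole thing is asked for, a point or a joint stands for the part that bears it (a point fixed in the world has none). Each returns a list of dicts, best first, with "conf" (0 to 1); they miss things now and then, are a little off and sometimes report something else, mostly with a low value. They report only what shows in the picture. A call takes as long as a camera call.
- eyes.outline_of(camera, target): "mask" (420x560 bool, what is visible of it) and "location" ([row, column] in pixels, amid what is visible of it).
The state is a dict: "t": time; "joints": joint angles; "dq": joint speeds; "joint_torque": joint torques, N m; "position": TCP position; "eef_rot": TCP orientation; "contact_force": force on the tool from outside, world axes, zero at the start; "wrist_torque": the same for the moment, N m; "opening": finger opening in mm; "finger_force": force on a finger pad.
Only numpy, scipy, OpenCV 4.12 (cv2) and the standard library are available. Lean on these libraries where they do the work, as an engineer would, in place of code of your own. Each camera call takes 0.05 s, during which the arm holds its last target. There are 200 camera calls.

## Working session

There is one attempt and no reset: what is moved stays moved. The work goes in short steps, Python scripts to look and compute and a tool call to move; the robot and the scene stay as the last step left them, time stands still between calls to the robot, and variables do not carry over. Pictures are saved under pics/ and viewed, at most 14 in all, crops included, and the job is handed in when it is done.

Besides the shell and the picture viewer there is one more tool, called after "Request:" as a command line: name --argument value ..., lists and objects as JSON in quotes. move_arm: Moves the arm, as the interface text tells. Its arguments: {"type":"object","properties":{"plan":{"type":"array","items":{"type":"object","properties":{"offset":{"type":"array","items":{"type":"number"}},"twist":{"type":"number"},"claw":{"type":"number"}}}},"force":{"type":"number"}},"required":["plan"]}

```bash
mkdir -p pics; cat > h.py <<'E'
import numpy as np, cv2
from scipy.spatial.transform import Rotation as R
from bench import ctrl, eyes
def cal(n):
    c=eyes.calibration(n); return np.array(c["camera_matrix"],float),np.array(c["dist_coeffs"],float),np.array(c["xyz"],float),R.from_quat(c["orientation"]).as_matrix()
def world(c,px,depth=None,z=None):
    K,D,t,Rm=c; px=np.asarray(px,float).reshape(-1,1,2)
    n=cv2.undistortPoints(px,K,D).reshape(-1,2); r=np.c_[n,np.ones(len(n))]
    if z is None: return (r*np.asarray(depth).reshape(-1,1))@Rm.T+t
    d=r@Rm.T; return t+d*((z-t[2])/d[:,2])[:,None]
def maskpts(c,m,dep):
    v,u=np.nonzero(m&(dep>0)); return world(c,np.c_[u,v],dep[v,u])
E
python3 - <<'E'
from h import *
s=ctrl.state(); print(s["t"],s["position"],s["eef_rot"],ctrl.hold_point_z)
for n in("top","scene"):
    c=cal(n); im,d=eyes.get_image(n); cv2.imwrite(f"pics/{n}0.png",im); print(n,c[2])
    if n=="top":
        for t in "bottle tube timer coverslips pad_round_large pad_round_small pad_square_large pad_square_small pad_spare".split():
            for o in eyes.outline_of(n,t)[:3]:
                p=maskpts(c,o["mask"],d)
                if len(p)==0: print(t,o["conf"],o["location"],"nodepth");continue
                z=np.percentile(p[:,2],[5,50,95]); q=p[p[:,2]>z[2]-6]
                print(t,round(o["conf"],2),np.round(o["location"]),len(p),"z",z.round(),"med",np.median(p,0).round(),"top",q.mean(0).round(1),cv2.minAreaRect(q[:,:2].astype(np.float32)))
E
```

```text
0.0 [ 261.37184883 -567.1831051   213.86314213] [ 9.76778039e-01  2.14252626e-01 -1.49501424e-04 -6.72003959e-04] 18.700000000000003
top [ 389.63467027  -13.72111687 1328.76925645]
bottle 0.75 [244. 224.] 364 z [ 60. 114. 121.] med [452. 107. 114.] top [456.  112.  118.1] ((456.558349609375, 112.37852478027344), (38.098876953125, 37.12461853027344), 44.23919677734375)
tube 0.83 [259. 141.] 255 z [ 19. 119. 126.] med [425. 330. 119.] top [425.9 336.6 123.4] ((427.1902160644531, 335.8641052246094), (30.593189239501953, 29.84741973876953), 88.35658264160156)
timer 0.78 [176. 269.] 558 z [14. 27. 32.] med [631.  -0.  27.] top [634.8  -1.2  29. ] ((634.3583984375, -0.7129249572753906), (63.94500732421875, 64.71086120605469), 9.614777565002441)
coverslips 0.66 [239. 404.] 147 z [18. 27. 31.] med [ 449. -363.   27.] top [ 449.6 -363.8   28. ] ((449.42474365234375, -363.3220520019531), (31.483449935913086, 30.276103973388672), 87.21842193603516)
pad_round_large 0.82 [237. 396.] 1075 z [ 4. 10. 15.] med [ 451. -362.   10.] top [ 450.2 -363.6   11.5] ((450.44525146484375, -363.494140625), (102
[... 208 characters left out ...]
18115234, 128.23802185058594), 15.883464813232422)
pad_square_large 0.94 [262. 152.] 1367 z [ 5. 10. 14.] med [424. 331.  10.] top [425.7 333.3  11.1] ((426.1305236816406, 337.79461669921875), (109.84760284423828, 110.99006652832031), 17.33221435546875)
pad_square_small 0.78 [248. 241.] 395 z [ 4.  9. 14.] med [450.  93.   9.] top [454.8  99.6  11.1] ((456.3305358886719, 109.13046264648438), (77.55319213867188, 76.93667602539062), 58.889835357666016)
pad_spare 0.95 [177. 192.] 1341 z [ 4.  9. 14.] med [648. 217.   9.] top [647.7 216.8  11.2] ((647.8445434570312, 217.08229064941406), (79.63594818115234, 128.23802185058594), 15.883464813232422)
scene [-251.68661688  589.22531738  744.46331318]
```

View pics/top0.png

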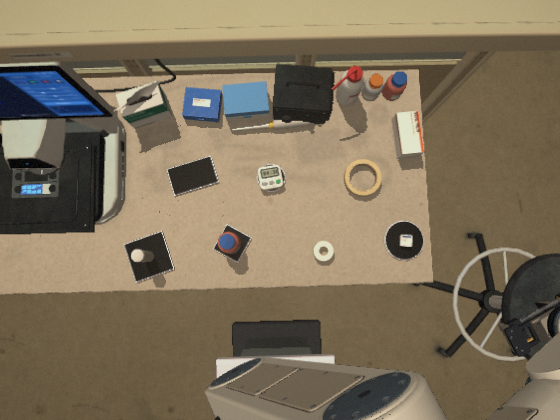

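View pics/scene0.png

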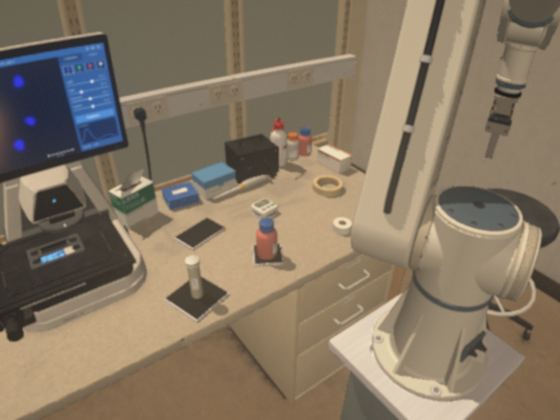

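The top view shows the tube on the large square pad (150,256), bottle on the small square (231,243), timer at (270,178) hiding the small round pad, box on the large round (404,240). The oblong pad at (193,176) is empty. The like bottle stands at the back (395,85), and there is a microscope on the left. I'll check clearance around the pads next.

```bash
python3 - <<'E'
from h import *
c=cal("top"); im,d=eyes.get_image("top")
P=maskpts(c,np.ones(d.shape,bool),d)
np.set_printoptions(linewidth=220)
print("cols y:",list(range(560,-480,-40)))
for x in range(860,240,-40):
    row=[]
    for y in range(560,-480,-40):
        q=P[(abs(P[:,0]-x)<20)&(abs(P[:,1]-y)<20)]
        row.append(int(np.percentile(q[:,2],95)) if len(q) else -1)
    print(x,row)
s=ctrl.state(); print(s["joints"])
E
```

```text
cols y: [560, 520, 480, 440, 400, 360, 320, 280, 240, 200, 160, 120, 80, 40, 0, -40, -80, -120, -160, -200, -240, -280, -320, -360, -400, -440]
860 [-1, -1, 2, 4, 115, 124, 140, 135, 234, 38, 39, 69, 69, 70, 126, 144, 152, 151, 129, 185, 166, 102, 100, 109, 5, 4]
820 [-1, -1, -1, 18, 130, 139, 114, 113, 38, 38, 37, 69, 69, 69, 126, 129, 129, 129, 163, 5, 5, 4, 4, 54, 58, 4]
780 [-1, 132, 119, 189, 103, 108, 4, 4, 4, 4, 5, 4, 19, 21, 30, 118, 124, 125, 125, 4, 5, 5, 5, 61, 62, 4]
740 [374, 431, 499, 557, 562, 559, 4, 4, 4, 5, 4, 4, 4, 4, 4, 4, 4, 4, 4, 5, 4, 5, 5, 62, 62, 5]
700 [284, 282, 255, 139, 67, 4, 5, 840, 840, 840, 840, 840, 839, 838, 4, 4, 4, 4, 5, 5, 4, 5, 4, 61, 62, 2]
660 [287, 285, 241, 140, 68, 3, 4, 841, 848, 841, 842, 848, 841, 841, 841, 842, 842, 849, 850, 849, 849, 850, 846, 5, 4, 3]
620 [234, 236, 144, 139, 67, 4, 4, 851, 852, 852, 852, 852, 852, 852, 852, 852, 852, 852, 852, 852, 852, 852, 852, 7, 5, 4]
580 [142, 143, 143, 140, 63, 4, 3, 5, 4, 4, 4, 5, 4, 5, 6, 4, 5, 4, 4, 4, 27, 26, 4, 5, 4, 3]
540 [142, 142, 143, 139, 7, 4, 4, 4, 4, 4, 4, 4, 4, 4, 4, 4, 4, 5, 4,
[... 193 characters left out ...]
 5, 4, 13, 29, 14, 4]
420 [4, 4, 4, 3, 13, 125, 124, 13, 3, 4, 6, 111, 80, 4, 5, 4, 4, 28, 28, 4, 4, 4, 12, 27, 13, 4]
380 [4, 4, 4, 3, 6, 13, 14, 12, 4, 4, 4, 5, 4, 4, 4, 5, 4, 5, 4, 5, 4, 4, 4, 5, 5, 4]
340 [4, 3, 5, 4, 4, 4, 4, 4, 4, 4, 4, 4, 4, 4, 3, 4, 3, 4, 4, 4, 4, 4, 4, 4, 4, 3]
300 [-749, -751, -750, -750, -749, -749, -750, -751, -751, -747, -748, -749, -751, -751, -750, -753, -748, -751, -752, -750, -752, -751, -750, -751, -748, -750]
260 [-750, -752, -751, -748, -751, -750, -752, -751, -751, -749, -751, -748, -750, -750, -750, 831, 874, 885, 874, -750, -749, -748, -751, 674, 670, 610]
[-1.14141181e+00  3.52994817e-01  1.63339837e+00 -8.83933124e-06  1.15517992e+00 -2.37706376e-03]
```

Request:
move_arm --plan '[{"offset": [0,0,0],"twist": 0.137,"claw": 1},{"offset": [0,0,0],"twist": 0.137,"claw": 1},{"offset": [0,0,0],"twist": 0.137,"claw": 1},{"offset": [0,0,0],"twist": 0.137,"claw": 1}]'

```text
t: 1.0
position: [261.6, -567.7, 214.6]
eef_rot: [1.0, -0.0, 0.0, 0.0]
contact_force: [-0.3, -0.2, -0.5]
opening: 92.0
finger_force: 0.0
```

Request:
move_arm --plan '[{"offset": [1,-1,0],"twist": 0,"claw": 1},{"offset": [1,-1,0],"twist": 0,"claw": 1},{"offset": [1,-1,0],"twist": 0,"claw": 1},{"offset": [1,-1,0],"twist": 0,"claw": 1}]'

```text
t: 1.4
position: [383.7, -444.6, 214.7]
eef_rot: [1.0, 0.004, 0.0, -0.0]
contact_force: [-0.1, -1.0, 1.1]
opening: 91.9
finger_force: 0.0
```

Request:
move_arm --plan '[{"offset": [0.624,-1,0],"twist": 0,"claw": 1},{"offset": [0.624,-1,0],"twist": 0,"claw": 1},{"offset": [0.624,-1,0],"twist": 0,"claw": 1},{"offset": [0.624,-1,0],"twist": 0,"claw": 1}]'

```text
t: 1.8
position: [458.2, -323.6, 214.7]
eef_rot: [1.0, 0.005, 0.0, -0.001]
contact_force: [-0.5, -0.4, -0.0]
opening: 91.7
finger_force: 0.0
```

Request:
move_arm --plan '[{"offset": [0,-1,0],"twist": 0,"claw": 1},{"offset": [0,-1,0],"twist": 0,"claw": 1},{"offset": [0,-1,0],"twist": 0,"claw": 1}]'

```text
t: 2.1
position: [455.0, -204.8, 214.5]
eef_rot: [1.0, 0.003, -0.0, -0.0]
contact_force: [0.0, 0.1, 1.2]
opening: 91.8
finger_force: 0.0
```

Request:
move_arm --plan '[{"offset": [0,-1,0],"twist": 0,"claw": 1},{"offset": [0,-1,0],"twist": 0,"claw": 1},{"offset": [0,-1,0],"twist": 0,"claw": 1}]'

```text
t: 2.4
position: [455.2, -84.9, 214.7]
eef_rot: [1.0, 0.003, -0.0, -0.0]
contact_force: [0.6, 0.5, -1.0]
opening: 92.0
finger_force: 0.0
```

Request:
move_arm --plan '[{"offset": [0,-1,0],"twist": 0,"claw": 1},{"offset": [0,-1,0],"twist": 0,"claw": 1},{"offset": [0,-1,0],"twist": 0,"claw": 1}]'

```text
t: 2.7
position: [455.4, 35.1, 214.8]
eef_rot: [1.0, 0.003, 0.0, -0.0]
contact_force: [-0.0, -0.4, -0.7]
opening: 92.2
finger_force: 0.0
```

Request:
move_arm --plan '[{"offset": [0,-0.667,0],"twist": 0,"claw": 1},{"offset": [0,-0.667,0],"twist": 0,"claw": 1},{"offset": [0,-0.667,0.4],"twist": 0,"claw": 1},{"offset": [0,-0.667,0.4],"twist": 0,"claw": 1},{"offset": [0,-0.667,0.4],"twist": 0,"claw": 1}]'

```text
t: 3.2
position: [454.9, 111.9, 166.6]
eef_rot: [1.0, 0.002, -0.001, 0.0]
contact_force: [0.6, 0.9, 0.2]
opening: 92.0
finger_force: 0.0
```

```bash
python3 - <<'E'
from h import *
s=ctrl.state(); print(s["position"]); c=cal("wrist"); im,d=eyes.get_image("wrist"); cv2.imwrite("pics/w1.png",im)
print(c[2]); 
for t in("bottle","pad_square_small"):
    for o in eyes.outline_of("wrist",t)[:2]:
        p=maskpts(c,o["mask"],d)
        if len(p)>20:
            z=np.percentile(p[:,2],97); q=p[p[:,2]>z-6]; print(t,o["conf"],o["location"],z,cv2.minAreaRect(q[:,:2].astype(np.float32)))
E
```

```text
[454.88295761 111.93573612 166.56373161]
[533.60698703 112.46860707 336.73356892]
bottle 0.64 [212.9, 276.6] 118.47453273789777 ((457.9481201171875, 114.25846862792969), (38.9119873046875, 39.01442337036133), 68.4505615234375)
pad_square_small 0.86 [167.1, 277.2] 11.501931956433413 ((459.297119140625, 110.68667602539062), (79.62004089355469, 79.19000244140625), 60.190277099609375)
```

View pics/w1.png

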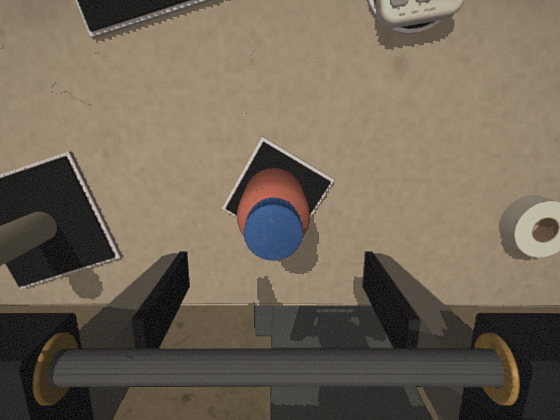

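The bottle cap is at (274,230), midway between the fingers, on the small square pad. The tube is at lower left and the timer at upper right. I'll descend and grip.

Request:
move_arm --plan '[{"offset": [0.02,-0.01,0.4],"twist": 0,"claw": 1},{"offset": [0.02,-0.01,0.7],"twist": 0,"claw": 1},{"offset": [0.02,-0.01,0.92],"twist": 0,"claw": 1},{"offset": [0.02,-0.01,0.92],"twist": 0,"claw": 1},{"offset": [0.02,-0.01,0.92],"twist": 0,"claw": 0.4},{"offset": [0.02,-0.01,0.92],"twist": 0,"claw": 0.4},{"offset": [0.02,-0.01,0.92],"twist": 0,"claw": 0.4},{"offset": [0.02,-0.01,0.92],"twist": 0,"claw": 0.4},{"offset": [0.02,-0.01,0.92],"twist": 0,"claw": 0.4},{"offset": [0.02,-0.01,0.92],"twist": 0,"claw": 0.4}]' --force 30

```text
t: 4.35
position: [458.4, 114.0, 56.9]
eef_rot: [1.0, 0.001, 0.001, -0.0]
contact_force: [-1.1, -0.7, 8.9]
opening: 53.7
finger_force: 30.0
```

Request:
move_arm --plan '[{"offset": [0,0,-0.25],"twist": 0,"claw": 0.4},{"offset": [0,0,-0.5],"twist": 0,"claw": 0.4},{"offset": [0.3,-0.26,-0.5],"twist": 0,"claw": 0.4},{"offset": [0.6,-0.52,-0.5],"twist": 0,"claw": 0.4},{"offset": [1,-0.867,-0.5],"twist": 0,"claw": 0.4},{"offset": [1,-0.867,-0.5],"twist": 0,"claw": 0.4}]'

```text
t: 4.95
position: [581.4, 221.3, 116.5]
eef_rot: [1.0, 0.001, 0.002, -0.001]
contact_force: [0.5, 0.2, -2.3]
opening: 54.3
finger_force: 30.0
```

Request:
move_arm --plan '[{"offset": [0.3,0,0],"twist": 0,"claw": 0.4},{"offset": [0.6,0,0],"twist": 0,"claw": 0.4},{"offset": [0.6,0,0],"twist": 0,"claw": 0.4},{"offset": [0.6,0,0],"twist": 0,"claw": 0.4}]'

```text
t: 5.35
position: [649.1, 217.6, 115.3]
eef_rot: [1.0, 0.0, -0.001, 0.0]
contact_force: [-1.6, -0.4, -0.5]
opening: 53.7
finger_force: 30.0
```

Request:
move_arm --plan '[{"offset": [0,0,0.25],"twist": 0,"claw": 0.4},{"offset": [0,0,0.42],"twist": 0,"claw": 0.4},{"offset": [0,0,0.48],"twist": 0,"claw": 0.4},{"offset": [0,0,0.49],"twist": 0,"claw": 0.4},{"offset": [0,0,0.49],"twist": 0,"claw": 0.4},{"offset": [0,0,0.49],"twist": 0,"claw": 1},{"offset": [0,0,0.49],"twist": 0,"claw": 1},{"offset": [0,0,0.49],"twist": 0,"claw": 1},{"offset": [0,0,0.49],"twist": 0,"claw": 1},{"offset": [0,0,0.2],"twist": 0,"claw": 1},{"offset": [0,0,-0.3],"twist": 0,"claw": 1},{"offset": [0,0,-0.4],"twist": 0,"claw": 1},{"offset": [0,0,-0.4],"twist": 0,"claw": 1}]'

```text
t: 6.65
position: [652.2, 219.0, 168.8]
eef_rot: [1.0, 0.001, 0.003, -0.001]
contact_force: [-0.7, 0.3, 0.0]
opening: 91.7
finger_force: 0.0
```

```bash
cat >> h.py <<'E'
def look(n,targets,pic=None,k=1):
    s=ctrl.state(); c=cal(n); im,d=eyes.get_image(n)
    print(round(s["t"],2),np.round(s["position"],1),np.round(s["contact_force"],1))
    if pic: cv2.imwrite("pics/"+pic,im)
    for t in targets:
        for o in eyes.outline_of(n,t)[:k]:
            p=maskpts(c,o["mask"],d)
            if len(p)>20:
                z=np.percentile(p[:,2],90); q=p[abs(p[:,2]-z)<6]; r=cv2.minAreaRect(q[:,:2].astype(np.float32))
                print(t,round(o["conf"],2),np.round(o["location"]),"z",round(z,1),np.round(np.r_[r[0],r[1],r[2]],1))
E
python3 - <<'E'
from h import *
look("wrist",["bottle","pad_spare","timer","pad_round_small"])
E
```

```text
6.65 [652.2 219.  168.8] [-0.7  0.3  0. ]
pad_spare 0.64 [178. 294.] z 11.1 [651.  219.1  79.6 129.9  15.9]
timer 0.9 [217. 509.] z 28.8 [636.9   2.2  65.   65.4   8. ]
pad_round_small 0.93 [183. 488.] z 10.4 [653.7  17.7  33.   77.2  49.7]
```

Request:
move_arm --plan '[{"offset": [-0.3,1,-0.1],"twist": 0,"claw": 1},{"offset": [-0.3,1,-0.1],"twist": 0,"claw": 1},{"offset": [-0.3,1,-0.1],"twist": 0,"claw": 1}]'

```text
t: 7.2
position: [611.9, 95.3, 174.8]
eef_rot: [1.0, 0.0, -0.002, 0.001]
contact_force: [0.8, -0.5, -0.1]
opening: 91.5
finger_force: 0.0
```

```bash
python3 - <<'E'
from h import *
look("wrist",["bottle","pad_spare","timer","pad_round_small"],"w2.png")
E
```

```text
7.2 [611.9  95.3 174.8] [ 0.8 -0.5 -0.1]
bottle 0.75 [167. 120.] z 118.1 [648.7 218.5  38.5  39.9  16.5]
pad_spare 0.59 [138. 181.] z 11.2 [650.8 218.8  79.5 130.3  15.9]
timer 0.9 [172. 378.] z 29.0 [636.9   1.8  65.1  65.    8.8]
pad_round_small 0.71 [135. 359.] z 10.5 [652.4   4.7  49.7  77.4  17.1]
```

View pics/w2.png

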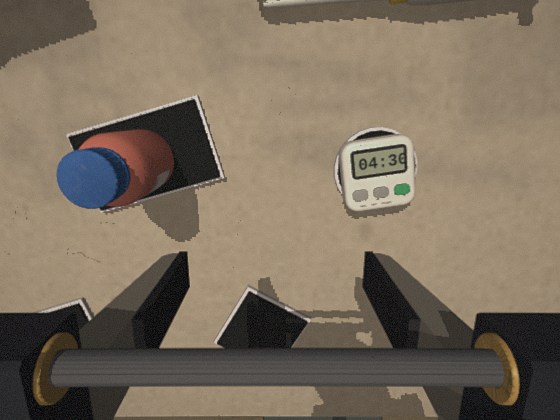

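The bottle stands upright on the oblong pad (its cap shows at (95,178)), and the small square pad is clear.

Request:
move_arm --plan '[{"offset": [-0.335,0.96,0],"twist": 0,"claw": 1},{"offset": [-0.335,0.96,0],"twist": 0,"claw": 1},{"offset": [-0.335,0.96,0],"twist": 0,"claw": 1}]'

```text
t: 7.75
position: [572.8, -18.4, 175.4]
eef_rot: [1.0, 0.001, -0.001, 0.0]
contact_force: [-0.4, 1.0, -0.4]
opening: 91.8
finger_force: 0.0
```

Request:
move_arm --plan '[{"offset": [-0.335,0.96,0],"twist": 0,"claw": 1},{"offset": [-0.335,0.96,0],"twist": 0,"claw": 1},{"offset": [-0.335,0.96,0],"twist": 0,"claw": 1}]'

```text
t: 8.05
position: [533.1, -134.1, 175.7]
eef_rot: [1.0, 0.001, -0.0, 0.0]
contact_force: [0.6, 0.2, -0.7]
opening: 91.8
finger_force: 0.0
```

Request:
move_arm --plan '[{"offset": [-0.335,0.96,0],"twist": 0,"claw": 1},{"offset": [-0.335,0.96,0],"twist": 0,"claw": 1},{"offset": [-0.335,0.96,0],"twist": 0,"claw": 1}]'

```text
t: 8.35
position: [493.5, -249.7, 175.7]
eef_rot: [1.0, 0.001, -0.0, 0.0]
contact_force: [-0.4, -0.4, -0.4]
opening: 92.1
finger_force: 0.0
```

Request:
move_arm --plan '[{"offset": [-0.335,0.96,0.3],"twist": 0,"claw": 1},{"offset": [-0.335,0.96,0.3],"twist": 0,"claw": 1},{"offset": [-0.335,0.96,0.3],"twist": 0,"claw": 1},{"offset": [-0.335,0.96,0.3],"twist": 0,"claw": 0.7}]'

```text
t: 8.75
position: [453.1, -364.5, 138.3]
eef_rot: [1.0, -0.0, -0.001, -0.0]
contact_force: [0.2, 0.5, 0.8]
opening: 86.2
finger_force: 0.0
```

```bash
python3 - <<'E'
from h import *
look("wrist",["coverslips","pad_round_large"],"w3.png")
E
```

```text
8.75 [ 453.1 -364.5  138.3] [0.2 0.5 0.8]
coverslips 0.95 [210. 273.] z 27.4 [ 451.5 -363.9   31.9   32.3   83.4]
pad_round_large 0.56 [192. 275.] z 11.1 [ 453.5 -363.6  107.7  107.7   14.3]
```

View pics/w3.png

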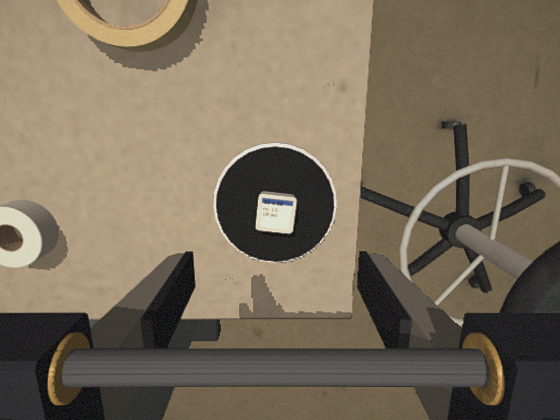

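The box is centred on the large round pad at (276,212), turned slightly clockwise. Approaching with a small twist.

Request:
move_arm --plan '[{"offset": [-0.01,0,0.4],"twist": 0.037,"claw": 0.7},{"offset": [-0.01,0,0.8],"twist": 0.037,"claw": 0.7},{"offset": [-0.01,0,0.96],"twist": 0.037,"claw": 0.7},{"offset": [-0.01,0,0.96],"twist": 0.037,"claw": 0.7},{"offset": [-0.01,0,0.96],"twist": 0.037,"claw": 0.7}]'

```text
t: 9.4
position: [453.7, -362.1, 25.7]
eef_rot: [0.998, -0.057, 0.0, 0.0]
contact_force: [-0.5, -1.2, 0.2]
opening: 64.4
finger_force: 0.0
```

```bash
python3 - <<'E'
from h import *
ctrl.state(); look("wrist",["coverslips"],"w4.png")
E
```

```text
9.4 [ 453.7 -362.1   25.7] [-0.5 -1.2  0.2]
coverslips 0.7 [265. 280.] z 27.4 [ 451.8 -364.1   32.1   32.5   83.4]
```

Request:
move_arm --plan '[{"offset": [-0.01,0.01,0.112],"twist": 0,"claw": 0.7},{"offset": [-0.01,0.01,0.112],"twist": 0,"claw": 0.7},{"offset": [-0.01,0.01,0.112],"twist": 0,"claw": 0.15},{"offset": [-0.01,0.01,0.112],"twist": 0,"claw": 0.15},{"offset": [-0.01,0.01,0.112],"twist": 0,"claw": 0.15},{"offset": [-0.01,0.01,0.112],"twist": 0,"claw": 0.15},{"offset": [-0.01,0.01,0.112],"twist": 0,"claw": 0.15}]' --force 12

```text
t: 10.2
position: [451.3, -364.1, 11.7]
eef_rot: [0.998, -0.057, 0.0, 0.0]
contact_force: [-0.9, -1.0, 0.1]
opening: 31.8
finger_force: 12.0
```

Request:
move_arm --plan '[{"offset": [0,0,-0.3],"twist": 0,"claw": 0.15},{"offset": [0,0,-0.7],"twist": -0.037,"claw": 0.15},{"offset": [0,0,-0.7],"twist": -0.037,"claw": 0.15},{"offset": [0,0,-0.7],"twist": -0.037,"claw": 0.15}]'

```text
t: 10.6
position: [451.9, -364.5, 96.7]
eef_rot: [1.0, 0.0, 0.001, 0.001]
contact_force: [0.2, -0.8, -0.2]
opening: 31.9
finger_force: 12.0
```

Request:
move_arm --plan '[{"offset": [0,-0.99,0],"twist": 0,"claw": 0.15},{"offset": [0,-0.99,0],"twist": 0,"claw": 0.15},{"offset": [0,-0.99,0],"twist": 0,"claw": 0.15}]'

```text
t: 10.9
position: [448.7, -241.2, 93.7]
eef_rot: [1.0, 0.001, -0.002, -0.001]
contact_force: [-0.5, -0.2, -0.8]
opening: 31.8
finger_force: 12.0
```

Request:
move_arm --plan '[{"offset": [0,-0.99,0],"twist": 0,"claw": 0.15},{"offset": [0,-0.99,0],"twist": 0,"claw": 0.15},{"offset": [0,-0.99,0],"twist": 0,"claw": 0.15}]'

```text
t: 11.2
position: [448.7, -122.8, 94.0]
eef_rot: [1.0, 0.001, -0.002, -0.001]
contact_force: [-0.2, -0.2, -0.7]
opening: 31.9
finger_force: 12.0
```

Request:
move_arm --plan '[{"offset": [0,-0.99,0],"twist": 0,"claw": 0.15},{"offset": [0,-0.99,0],"twist": 0,"claw": 0.15},{"offset": [0,-0.99,0],"twist": 0,"claw": 0.15}]'

```text
t: 11.5
position: [449.0, -4.4, 94.2]
eef_rot: [1.0, 0.001, -0.001, -0.0]
contact_force: [-0.7, 0.3, -0.3]
opening: 31.8
finger_force: 12.0
```

Request:
move_arm --plan '[{"offset": [0.067,-0.99,0],"twist": 0,"claw": 0.15},{"offset": [0.067,-0.99,0],"twist": 0,"claw": 0.15},{"offset": [0.067,-0.99,0],"twist": 0,"claw": 0.15},{"offset": [0.067,-0.99,0],"twist": 0,"claw": 0.15}]'

```text
t: 11.9
position: [457.8, 113.3, 94.3]
eef_rot: [1.0, 0.002, -0.001, 0.0]
contact_force: [-0.1, 0.2, -0.8]
opening: 32.3
finger_force: 12.0
```

```bash
python3 - <<'E'
from h import *
look("wrist",["coverslips","pad_square_small","bottle","tube"],"w5.png"); print(ctrl.state()["opening"])
E
```

```text
11.9 [457.8 113.3  94.3] [-0.1  0.2 -0.8]
coverslips 0.81 [274. 274.] z 110.0 [458.4 113.7  32.4  31.7   0.9]
pad_square_small 0.8 [206. 276.] z 11.0 [459.2 110.8  79.8  79.4  59.7]
tube 0.47 [261.   2.] z 14.9 [427.1 324.1   3.2  13.3  85.5]
31.56426120497678
```

Request:
move_arm --plan '[{"offset": [0,0,0.3],"twist": 0,"claw": 0.15},{"offset": [0,0,0.6],"twist": 0,"claw": 0.15},{"offset": [0,0,0.68],"twist": 0,"claw": 0.15},{"offset": [0,0,0.695],"twist": 0,"claw": 0.15},{"offset": [0,0,0.695],"twist": 0,"claw": 0.15}]'

```text
t: 12.65
position: [459.0, 110.8, 12.7]
eef_rot: [1.0, 0.0, 0.0, -0.0]
contact_force: [1.0, 0.4, 1.0]
opening: 32.1
finger_force: 12.0
```

Request:
move_arm --plan '[{"offset": [0,0,0],"twist": 0,"claw": 0.7},{"offset": [0,0,0],"twist": 0,"claw": 0.7},{"offset": [0,0,0],"twist": 0,"claw": 0.7},{"offset": [0,0,-0.2],"twist": 0,"claw": 0.8},{"offset": [0,0,-0.6],"twist": 0,"claw": 1},{"offset": [0,0,-1],"twist": 0,"claw": 1},{"offset": [0,0,-1],"twist": 0,"claw": 1}]'

```text
t: 13.35
position: [462.5, 112.3, 138.1]
eef_rot: [1.0, 0.001, 0.005, -0.001]
contact_force: [0.9, 0.4, -0.2]
opening: 85.9
finger_force: 0.0
```

```bash
python3 - <<'E'
from h import *
look("wrist",["coverslips","pad_square_small"])
E
```

```text
13.35 [462.5 112.3 138.1] [ 0.9  0.4 -0.2]
coverslips 0.9 [216. 279.] z 27.5 [4.598e+02 1.114e+02 3.170e+01 3.130e+01 1.000e-01]
pad_square_small 0.69 [194. 274.] z 11.1 [458.9 111.   79.9  79.9  59.8]
```

Request:
move_arm --plan '[{"offset": [0.79,-0.45,-0.2],"twist": 0,"claw": 1},{"offset": [0.79,-0.45,-0.2],"twist": 0,"claw": 1},{"offset": [0.79,-0.45,-0.2],"twist": 0,"claw": 1}]'

```text
t: 13.8
position: [556.9, 167.5, 155.6]
eef_rot: [1.0, 0.001, 0.001, -0.0]
contact_force: [1.1, -0.3, 0.4]
opening: 91.9
finger_force: 0.0
```

Request:
move_arm --plan '[{"offset": [0.79,-0.45,0],"twist": 0,"claw": 1},{"offset": [0.79,-0.45,0],"twist": 0,"claw": 1},{"offset": [0.79,-0.45,0],"twist": 0,"claw": 1},{"offset": [0.79,-0.45,0],"twist": 0,"claw": 1},{"offset": [0.79,-0.45,0],"twist": 0,"claw": 1}]'

```text
t: 14.3
position: [646.0, 218.6, 154.3]
eef_rot: [1.0, 0.001, -0.002, 0.001]
contact_force: [-0.3, -0.3, -1.0]
opening: 92.2
finger_force: 0.0
```

```bash
python3 - <<'E'
from h import *
look("wrist",["bottle","pad_spare"])
E
```

```text
14.3 [646.  218.6 154.3] [-0.3 -0.3 -1. ]
bottle 0.86 [220. 278.] z 118.1 [649.  218.8  39.1  38.1  47.2]
pad_spare 0.84 [173. 295.] z 11.1 [650.8 219.1  79.9 129.8  15.8]
```

Request:
move_arm --plan '[{"offset": [0,0,0.4],"twist": 0,"claw": 1},{"offset": [0,0,0.7],"twist": 0,"claw": 1},{"offset": [0,0,0.82],"twist": 0,"claw": 1},{"offset": [0,0,0.82],"twist": 0,"claw": 1},{"offset": [0,0,0.82],"twist": 0,"claw": 0.4},{"offset": [0,0,0.82],"twist": 0,"claw": 0.4},{"offset": [0,0,0.82],"twist": 0,"claw": 0.4},{"offset": [0,0,0.82],"twist": 0,"claw": 0.4},{"offset": [0,0,0.82],"twist": 0,"claw": 0.4},{"offset": [0,0,0.82],"twist": 0,"claw": 0.4}]' --force 30

```text
t: 15.45
position: [648.4, 219.6, 58.5]
eef_rot: [1.0, 0.001, 0.0, -0.0]
contact_force: [-1.3, -0.3, 5.0]
opening: 53.6
finger_force: 30.0
```

Request:
move_arm --plan '[{"offset": [0,0,-0.25],"twist": 0,"claw": 0.4},{"offset": [0,0,-0.5],"twist": 0,"claw": 0.4},{"offset": [-0.1,0.3,-0.6],"twist": 0,"claw": 0.4},{"offset": [-0.2,0.65,-0.6],"twist": 0,"claw": 0.4},{"offset": [-0.325,0.972,-0.6],"twist": 0,"claw": 0.4},{"offset": [-0.325,0.972,-0.6],"twist": 0,"claw": 0.4}]'

```text
t: 16.05
position: [606.8, 98.9, 129.4]
eef_rot: [1.0, -0.001, -0.001, 0.001]
contact_force: [-1.1, 0.4, -1.2]
opening: 53.9
finger_force: 30.0
```

Request:
move_arm --plan '[{"offset": [-0.325,0.972,0],"twist": 0,"claw": 0.4},{"offset": [-0.325,0.972,0],"twist": 0,"claw": 0.4},{"offset": [-0.325,0.972,0],"twist": 0,"claw": 0.4}]'

```text
t: 16.35
position: [568.9, -16.1, 129.4]
eef_rot: [1.0, 0.0, -0.001, 0.0]
contact_force: [0.7, -0.7, -1.5]
opening: 53.8
finger_force: 30.0
```

Request:
move_arm --plan '[{"offset": [-0.325,0.972,0],"twist": 0,"claw": 0.4},{"offset": [-0.325,0.972,0],"twist": 0,"claw": 0.4},{"offset": [-0.325,0.972,0],"twist": 0,"claw": 0.4}]'

```text
t: 16.65
position: [530.4, -133.0, 129.6]
eef_rot: [1.0, 0.0, -0.0, 0.0]
contact_force: [-0.1, 0.1, -1.0]
opening: 54.1
finger_force: 30.0
```

Request:
move_arm --plan '[{"offset": [-0.325,0.972,0],"twist": 0,"claw": 0.4},{"offset": [-0.325,0.972,0],"twist": 0,"claw": 0.4},{"offset": [-0.325,0.972,0],"twist": 0,"claw": 0.4}]'

```text
t: 16.95
position: [491.9, -250.0, 129.7]
eef_rot: [1.0, -0.0, 0.0, 0.0]
contact_force: [0.2, 0.6, -0.9]
opening: 54.0
finger_force: 30.0
```

Request:
move_arm --plan '[{"offset": [-0.15,0.45,0],"twist": 0,"claw": 0.4},{"offset": [-0.25,0.8,0],"twist": 0,"claw": 0.4},{"offset": [-0.325,0.972,0],"twist": 0,"claw": 0.4},{"offset": [-0.325,0.972,0],"twist": 0,"claw": 0.4},{"offset": [-0.325,0.972,0],"twist": 0,"claw": 0.4},{"offset": [-0.325,0.972,0],"twist": 0,"claw": 0.4}]'

```text
t: 17.55
position: [454.3, -362.7, 129.5]
eef_rot: [1.0, 0.001, -0.0, -0.0]
contact_force: [-0.1, 0.3, -0.9]
opening: 53.4
finger_force: 30.0
```

```bash
python3 - <<'E'
from h import *
look("wrist",["bottle","pad_round_large"],"w6.png"); look("wrist",[])
E
```

```text
17.55 [ 454.3 -362.7  129.5] [-0.1  0.3 -0.9]
bottle 0.61 [279. 275.] z 188.9 [ 462.1 -362.3   39.2   25.7   89.8]
pad_round_large 0.86 [187. 277.] z 11.1 [ 464.9 -363.4  108.7   86.6   88.5]
17.7 [ 454.4 -362.8  129.7] [ 0.4  0.6 -2.2]
```

Request:
move_arm --plan '[{"offset": [-0.007,0.006,0.25],"twist": 0,"claw": 0.4},{"offset": [-0.007,0.006,0.5],"twist": 0,"claw": 0.4},{"offset": [-0.007,0.006,0.58],"twist": 0,"claw": 0.4},{"offset": [-0.007,0.006,0.59],"twist": 0,"claw": 0.4},{"offset": [-0.007,0.006,0.59],"twist": 0,"claw": 0.4},{"offset": [-0.007,0.006,0.59],"twist": 0,"claw": 1},{"offset": [-0.007,0.006,0.59],"twist": 0,"claw": 1},{"offset": [-0.007,0.006,0.59],"twist": 0,"claw": 1},{"offset": [-0.007,0.006,0.59],"twist": 0,"claw": 1},{"offset": [0,0,0.3],"twist": 0,"claw": 1},{"offset": [0,0,-0.1],"twist": 0,"claw": 1},{"offset": [0,0,-0.3],"twist": 0,"claw": 1},{"offset": [0,0,-0.3],"twist": 0,"claw": 1}]'

```text
t: 19.05
position: [455.9, -365.6, 169.9]
eef_rot: [1.0, 0.001, 0.003, 0.002]
contact_force: [-0.3, 0.4, 1.1]
opening: 91.8
finger_force: 0.0
```

```bash
python3 - <<'E'
from h import *
look("wrist",["bottle","pad_round_large"])
E
```

```text
19.05 [ 455.9 -365.6  169.9] [-0.3  0.4  1.1]
bottle 0.56 [217. 275.] z 118.1 [ 454.2 -364.    38.9   38.6   67.8]
```

Request:
move_arm --plan '[{"offset": [0.5,-1,0],"twist": 0,"claw": 1},{"offset": [0.5,-1,0],"twist": 0,"claw": 1},{"offset": [0.5,-1,0],"twist": 0,"claw": 1}]'

```text
t: 19.5
position: [513.3, -241.3, 163.8]
eef_rot: [1.0, 0.001, -0.001, -0.001]
contact_force: [0.2, 0.5, 0.0]
opening: 91.9
finger_force: 0.0
```

Request:
move_arm --plan '[{"offset": [0.5,-1,0],"twist": 0,"claw": 1},{"offset": [0.5,-1,0],"twist": 0,"claw": 1},{"offset": [0.5,-1,0],"twist": 0,"claw": 1}]'

```text
t: 19.8
position: [573.4, -120.9, 163.8]
eef_rot: [1.0, 0.001, -0.001, -0.001]
contact_force: [0.0, -0.6, -0.7]
opening: 92.0
finger_force: 0.0
```

Request:
move_arm --plan '[{"offset": [0.5,-1,0],"twist": 0,"claw": 1},{"offset": [0.5,-1,0],"twist": 0,"claw": 1},{"offset": [0.5,-1,0],"twist": 0,"claw": 1},{"offset": [0.5,-1,0.4],"twist": -0.047,"claw": 1},{"offset": [0.5,-1,0.4],"twist": -0.047,"claw": 1},{"offset": [0.5,-1,0.4],"twist": -0.047,"claw": 1},{"offset": [0.5,-1,0.4],"twist": -0.047,"claw": 1}]'

```text
t: 20.5
position: [633.5, -4.5, 118.6]
eef_rot: [0.997, 0.073, 0.0, 0.0]
contact_force: [0.2, -0.6, -0.0]
opening: 91.6
finger_force: 0.0
```

```bash
python3 - <<'E'
from h import *
look("wrist",["timer","pad_round_small"],"w7.png",3); look("wrist",[]); print(ctrl.state()["eef_rot"])
E
```

```text
20.5 [633.5  -4.5 118.6] [ 0.2 -0.6 -0. ]
timer 0.91 [208. 270.] z 29.0 [637.5   1.5  64.5  65.1   8.1]
pad_round_small 0.65 [170. 282.] z 10.7 [652.7  -1.3  78.7  51.1  86.4]
20.65 [634.1  -4.5 119.3] [-0.3  0.   1.3]
[9.97297852e-01 7.34570497e-02 1.02458872e-03 8.38526770e-05]
```

View pics/w7.png

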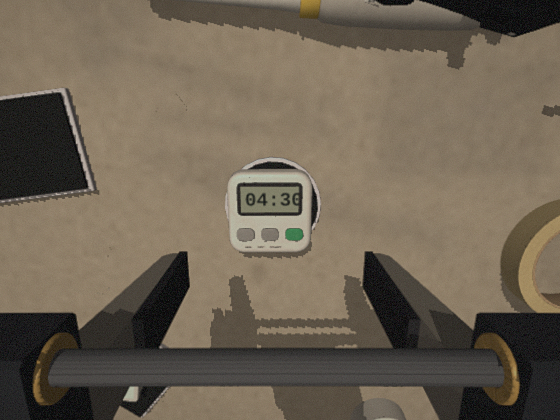

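The timer is at (270,210), turned to match the fingers, with the small round pad peeking out around it. I'll grip it.

Request:
move_arm --plan '[{"offset": [0.036,-0.045,0.3],"twist": 0,"claw": 1},{"offset": [0.036,-0.045,0.6],"twist": 0,"claw": 1},{"offset": [0.036,-0.045,0.84],"twist": 0,"claw": 1},{"offset": [0.036,-0.045,0.89],"twist": 0,"claw": 1},{"offset": [0.036,-0.045,0.89],"twist": 0,"claw": 1},{"offset": [0.036,-0.045,0.89],"twist": 0,"claw": 0.5},{"offset": [0.036,-0.045,0.89],"twist": 0,"claw": 0.5},{"offset": [0.036,-0.045,0.89],"twist": 0,"claw": 0.5},{"offset": [0.036,-0.045,0.89],"twist": 0,"claw": 0.5},{"offset": [0.036,-0.045,0.89],"twist": 0,"claw": 0.5}]' --force 15

```text
t: 21.7
position: [637.6, 2.2, 12.2]
eef_rot: [0.997, 0.074, 0.001, 0.0]
contact_force: [-0.5, 0.2, 7.2]
opening: 65.7
finger_force: 15.0
```

Request:
move_arm --plan '[{"offset": [0,0,-0.2],"twist": 0,"claw": 0.5},{"offset": [0,0,-0.5],"twist": 0,"claw": 0.5},{"offset": [0.1,-0.4,-0.5],"twist": 0,"claw": 0.5},{"offset": [0.188,-0.885,-0.5],"twist": 0,"claw": 0.5},{"offset": [0.188,-0.885,-0.5],"twist": 0,"claw": 0.5}]'

```text
t: 22.2
position: [643.7, 115.0, 71.7]
eef_rot: [0.997, 0.076, 0.001, -0.001]
contact_force: [0.2, -0.5, -1.0]
opening: 65.9
finger_force: 15.0
```

Request:
move_arm --plan '[{"offset": [0.1,-0.4,0],"twist": 0,"claw": 0.5},{"offset": [0.188,-0.8,0],"twist": -0.041,"claw": 0.5},{"offset": [0.188,-0.885,0],"twist": -0.041,"claw": 0.5},{"offset": [0.188,-0.885,0],"twist": -0.041,"claw": 0.5},{"offset": [0.188,-0.885,0.2],"twist": -0.041,"claw": 0.5},{"offset": [0.188,-0.885,0.2],"twist": -0.041,"claw": 0.5}]'

```text
t: 22.8
position: [647.7, 216.6, 44.3]
eef_rot: [0.99, 0.138, -0.003, 0.001]
contact_force: [-0.8, -0.3, -0.7]
opening: 65.7
finger_force: 15.0
```

```bash
python3 - <<'E'
from h import *
look("wrist",["timer","pad_spare","pad_round_small"],"w8.png"); look("wrist",[]); print(ctrl.state()["eef_rot"])
E
```

```text
22.8 [647.7 216.6  44.3] [-0.8 -0.3 -0.7]
timer 0.59 [275. 278.] z 61.1 [647.8 217.1  64.3  64.6  16.1]
pad_spare 0.77 [202. 274.] z 11.0 [660.8 221.7  59.7 129.8  16.3]
pad_round_small 0.86 [308. 548.] z 10.4 [649.7  31.4  26.3  15.8  19.8]
23.0 [650.4 218.   47.7] [ 0.6 -0.3 -0.1]
[ 9.90445238e-01  1.37905704e-01  4.95512651e-04 -4.38526729e-05]
```

Request:
move_arm --plan '[{"offset": [0,0,0.2],"twist": 0,"claw": 0.5},{"offset": [0,0,0.28],"twist": 0,"claw": 0.5},{"offset": [0,0,0.29],"twist": 0,"claw": 0.5},{"offset": [0,0,0.29],"twist": 0,"claw": 0.5},{"offset": [0,0,0.29],"twist": 0,"claw": 1},{"offset": [0,0,0.29],"twist": 0,"claw": 1},{"offset": [0,0,0.29],"twist": 0,"claw": 1},{"offset": [0,0,0.1],"twist": 0,"claw": 1},{"offset": [0,0,-0.4],"twist": 0.088,"claw": 1},{"offset": [0,0,-0.9],"twist": 0.088,"claw": 1},{"offset": [0,0,-0.9],"twist": 0.088,"claw": 1},{"offset": [0,0,-0.9],"twist": 0.088,"claw": 1}]'

```text
t: 24.25
position: [652.3, 219.8, 159.7]
eef_rot: [1.0, 0.001, 0.003, -0.001]
contact_force: [-0.1, 0.1, 0.0]
opening: 92.0
finger_force: 0.0
```

```bash
python3 - <<'E'
from h import *
look("wrist",["timer","pad_spare","pad_round_small","pad_square_large","tube"],"w9.png"); print(ctrl.state()["eef_rot"])
E
```

```text
24.25 [652.3 219.8 159.7] [-0.1  0.1  0. ]
timer 0.88 [207. 276.] z 29.1 [649.3 219.2  65.4  65.   15.7]
pad_spare 0.83 [192. 312.] z 11.1 [650.9 219.1  79.8 129.9  15.8]
pad_round_small 0.96 [214. 507.] z 10.9 [639.    1.2  76.8  78.3  65.5]
pad_square_large 0.64 [402. 186.] z 11.2 [432.9 339.4 108.2 109.9  17.6]
tube 0.76 [409. 167.] z 45.3 [439.9 337.   26.   10.1  82.4]
[ 9.99998611e-01  7.59443642e-04 -1.41383715e-03  4.48894475e-04]
```

View pics/w9.png

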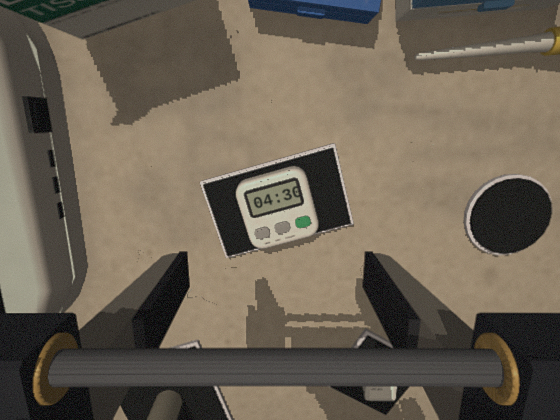

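The timer sits on the oblong pad at (277,208), and the small round pad is now clear at (510,214). Next is the tube.

Request:
move_arm --plan '[{"offset": [-0.93,-0.5,0],"twist": 0,"claw": 1},{"offset": [-0.93,-0.5,0],"twist": 0,"claw": 1},{"offset": [-0.93,-0.5,0],"twist": 0,"claw": 1}]'

```text
t: 24.85
position: [534.6, 279.4, 153.3]
eef_rot: [1.0, 0.001, -0.002, 0.001]
contact_force: [0.7, 0.9, 1.0]
opening: 92.3
finger_force: 0.0
```

Request:
move_arm --plan '[{"offset": [-0.93,-0.5,0],"twist": 0,"claw": 1},{"offset": [-0.93,-0.5,0],"twist": 0,"claw": 1},{"offset": [-0.93,-0.5,0],"twist": 0,"claw": 1},{"offset": [-0.93,-0.5,0],"twist": 0,"claw": 1},{"offset": [-0.93,-0.5,0],"twist": 0,"claw": 1}]'

```text
t: 25.35
position: [426.3, 338.8, 154.4]
eef_rot: [1.0, 0.002, -0.0, 0.0]
contact_force: [0.3, -0.1, 0.4]
opening: 92.0
finger_force: 0.0
```

```bash
python3 - <<'E'
from h import *
look("wrist",["tube","pad_square_large"],"w10.png"); look("wrist",[])
E
```

```text
25.35 [426.3 338.8 154.4] [ 0.3 -0.1  0.4]
tube 0.58 [234. 276.] z 124.1 [428.8 337.8  31.9  32.   44.4]
pad_square_large 0.67 [185. 275.] z 11.1 [428.7 340.1 112.  111.9  18.1]
25.5 [427.5 338.2 154.6] [ 0.2 -0.7 -0.3]
```

View pics/w10.png

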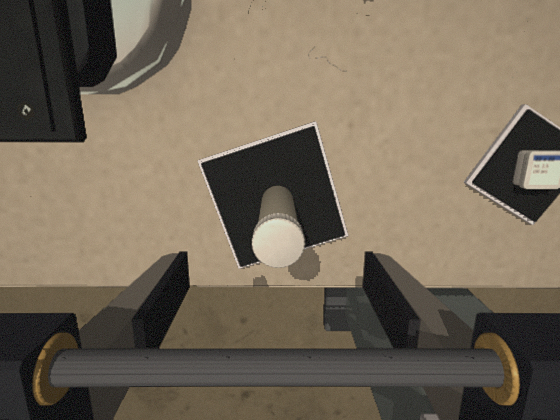

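The tube's white cap is at (278,243), between the fingers. Descending to grip.

Request:
move_arm --plan '[{"offset": [0.01,0,0.3],"twist": 0,"claw": 1},{"offset": [0.01,0,0.55],"twist": 0,"claw": 1},{"offset": [0.01,0,0.635],"twist": 0,"claw": 0.7},{"offset": [0.01,0,0.635],"twist": 0,"claw": 0.5},{"offset": [0.01,0,0.635],"twist": 0,"claw": 0.1},{"offset": [0.01,0,0.635],"twist": 0,"claw": 0.1},{"offset": [0.01,0,0.635],"twist": 0,"claw": 0.1},{"offset": [0.01,0,0.635],"twist": 0,"claw": 0.1},{"offset": [0.01,0,0.635],"twist": 0,"claw": 0.1},{"offset": [0.01,0,0.635],"twist": 0,"claw": 0.1}]' --force 15

```text
t: 26.55
position: [427.8, 338.8, 79.0]
eef_rot: [1.0, 0.001, 0.0, -0.0]
contact_force: [-0.4, -0.8, 3.4]
opening: 31.4
finger_force: 15.0
```

Request:
move_arm --plan '[{"offset": [0,0,-0.1],"twist": 0,"claw": 0.1},{"offset": [0,0,-0.3],"twist": 0,"claw": 0.1},{"offset": [0,0,-0.5],"twist": 0,"claw": 0.1},{"offset": [0,0,-0.5],"twist": 0,"claw": 0.1},{"offset": [0,0,-0.5],"twist": 0,"claw": 0.1}]'

```text
t: 27.05
position: [428.0, 338.9, 139.4]
eef_rot: [1.0, 0.001, 0.001, -0.0]
contact_force: [-0.5, 0.5, -0.4]
opening: 31.7
finger_force: 15.0
```

```bash
python3 - <<'E'
from h import *
look("wrist",["tube","pad_square_large"],"w11.png"); print(ctrl.state()["opening"])
a=cv2.imread("pics/w11.png"); s,_=eyes.get_image("scene"); s=cv2.resize(s[120:330,60:340],(560,420)); cv2.imwrite("pics/s11.png",np.vstack([a[150:,:],s])[:600])
E
```

```text
27.05 [428.  338.9 139.4] [-0.5  0.5 -0.4]
tube 0.56 [290. 272.] z 184.5 [429.  339.1  32.8  32.   35.1]
pad_square_large 0.69 [189. 279.] z 11.1 [428.8 340.  111.7 111.8  18. ]
31.82320864023544
```

View pics/s11.png

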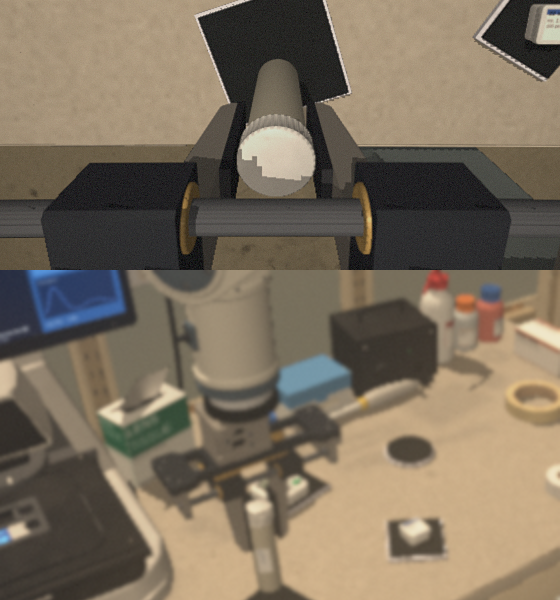

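Tube hangs upright in the grip (cap at (276,155) in the crop), with the large square pad clear below.

Request:
move_arm --plan '[{"offset": [0.2,0.3,0],"twist": 0,"claw": 0.1},{"offset": [0.4,0.65,0],"twist": 0,"claw": 0.1},{"offset": [0.585,0.938,0],"twist": 0,"claw": 0.1},{"offset": [0.585,0.938,0],"twist": 0,"claw": 0.1}]'

```text
t: 27.65
position: [499.8, 222.7, 138.0]
eef_rot: [1.0, -0.001, -0.0, 0.001]
contact_force: [0.4, 0.8, 0.2]
opening: 31.8
finger_force: 15.0
```

Request:
move_arm --plan '[{"offset": [0.2,0.3,0],"twist": 0,"claw": 0.1},{"offset": [0.4,0.65,0],"twist": 0,"claw": 0.1},{"offset": [0.585,0.938,0],"twist": 0,"claw": 0.1},{"offset": [0.585,0.938,0],"twist": 0,"claw": 0.1}]'

```text
t: 28.05
position: [570.3, 110.8, 138.2]
eef_rot: [1.0, -0.001, 0.0, 0.0]
contact_force: [-0.4, -0.1, -0.3]
opening: 31.5
finger_force: 15.0
```

Request:
move_arm --plan '[{"offset": [0.2,0.3,0],"twist": 0,"claw": 0.1},{"offset": [0.4,0.65,0],"twist": 0,"claw": 0.1},{"offset": [0.585,0.938,0],"twist": 0,"claw": 0.1},{"offset": [0.585,0.938,0],"twist": 0,"claw": 0.1},{"offset": [0.585,0.938,0],"twist": 0,"claw": 0.1},{"offset": [0.585,0.938,0],"twist": 0,"claw": 0.1}]'

```text
t: 28.65
position: [637.7, 2.9, 138.1]
eef_rot: [1.0, 0.001, -0.001, -0.0]
contact_force: [0.4, 0.9, -0.2]
opening: 32.0
finger_force: 15.0
```

```bash
python3 - <<'E'
from h import *
look("wrist",["tube","pad_round_small"]); look("wrist",[]); print(ctrl.state()["opening"])
E
```

```text
28.65 [637.7   2.9 138.1] [ 0.4  0.9 -0.2]
tube 0.94 [290. 274.] z 183.1 [639.4   3.2  32.   31.7  11.7]
pad_round_small 0.68 [194. 281.] z 11.1 [642.4  -0.9  78.7  71.9  84.9]
28.8 [638.1   2.8 138.7] [ 0.4 -0.4 -0.8]
31.612113894340066
```

Request:
move_arm --plan '[{"offset": [0.003,0.022,0.2],"twist": 0,"claw": 0.1},{"offset": [0.003,0.022,0.4],"twist": 0,"claw": 0.1},{"offset": [0.003,0.022,0.48],"twist": 0,"claw": 0.1},{"offset": [0.003,0.022,0.495],"twist": 0,"claw": 0.1},{"offset": [0.003,0.022,0.495],"twist": 0,"claw": 0.1},{"offset": [0.003,0.022,0.495],"twist": 0,"claw": 0.1}]'

```text
t: 29.45
position: [639.6, -1.1, 80.1]
eef_rot: [1.0, 0.001, 0.0, -0.0]
contact_force: [0.2, 0.2, -1.1]
opening: 31.5
finger_force: 15.0
```

```bash
python3 - <<'E'
from h import *
look("wrist",["tube","pad_round_small"]); look("wrist",[])
E
```

```text
29.45 [639.6  -1.1  80.1] [ 0.2  0.2 -1.1]
tube 0.6 [290. 276.] z 125.6 [640.6  -0.8  31.7  32.7  88.4]
pad_round_small 0.58 [210. 271.] z 11.0 [643.7   0.   69.3  78.9   7.1]
29.6 [639.5  -1.2  80. ] [-0.5  0.9  0.4]
```

Request:
move_arm --plan '[{"offset": [-0.005,-0.006,0.01],"twist": 0,"claw": 0.1},{"offset": [-0.005,-0.006,0.01],"twist": 0,"claw": 0.1},{"offset": [-0.005,-0.006,0.01],"twist": 0,"claw": 1},{"offset": [-0.005,-0.006,0.01],"twist": 0,"claw": 1},{"offset": [-0.005,-0.006,0.01],"twist": 0,"claw": 1},{"offset": [-0.005,-0.006,0.01],"twist": 0,"claw": 1},{"offset": [-0.005,-0.006,0.01],"twist": 0,"claw": 1},{"offset": [-0.005,-0.006,0.01],"twist": 0,"claw": 1},{"offset": [-0.005,-0.006,0.01],"twist": 0,"claw": 1},{"offset": [-0.005,-0.006,0.01],"twist": 0,"claw": 1},{"offset": [0,0,-0.2],"twist": 0,"claw": 1},{"offset": [0,0,-0.6],"twist": 0,"claw": 1},{"offset": [0,0,-0.8],"twist": 0,"claw": 1},{"offset": [0,0,-0.8],"twist": 0,"claw": 1},{"offset": [0,0,-0.8],"twist": 0,"claw": 1}]'

```text
t: 31.15
position: [639.2, -1.3, 175.4]
eef_rot: [1.0, 0.001, 0.0, -0.0]
contact_force: [0.8, -0.3, -0.3]
opening: 91.9
finger_force: 0.0
```

```bash
python3 - <<'E'
from h import *
look("wrist",["tube","pad_round_small"])
E
```

```text
31.15 [639.2  -1.3 175.4] [ 0.8 -0.3 -0.3]
tube 0.96 [225. 276.] z 124.1 [640.1  -1.1  32.1  31.    1. ]
pad_round_small 0.89 [182. 274.] z 11.1 [643.5  -0.9  69.   77.7   1.4]
```

Request:
move_arm --plan '[{"offset": [0.044,-0.915,0],"twist": 0,"claw": 1},{"offset": [0.044,-0.915,0],"twist": 0,"claw": 1},{"offset": [0.044,-0.915,0],"twist": 0,"claw": 1}]'

```text
t: 31.6
position: [643.6, 112.6, 173.8]
eef_rot: [1.0, 0.002, -0.001, -0.001]
contact_force: [0.0, 0.8, -0.1]
opening: 92.1
finger_force: 0.0
```

Request:
move_arm --plan '[{"offset": [0.044,-0.915,0],"twist": -0.087,"claw": 1},{"offset": [0.044,-0.915,0],"twist": -0.087,"claw": 1},{"offset": [0.044,-0.915,0.2],"twist": -0.087,"claw": 1},{"offset": [0.044,-0.915,0.6],"twist": -0.087,"claw": 1},{"offset": [0.044,-0.915,0.6],"twist": -0.087,"claw": 1},{"offset": [0.044,-0.915,0.6],"twist": -0.087,"claw": 1},{"offset": [0.044,-0.915,0.6],"twist": -0.087,"claw": 1}]'

```text
t: 32.3
position: [650.6, 217.9, 105.1]
eef_rot: [0.991, 0.137, 0.001, -0.0]
contact_force: [0.2, 0.4, -0.2]
opening: 91.8
finger_force: 0.0
```

```bash
python3 - <<'E'
from h import *
look("wrist",["timer","pad_spare"]); look("wrist",[]); print(ctrl.state()["eef_rot"])
E
```

```text
32.3 [650.6 217.9 105.1] [ 0.2  0.4 -0.2]
timer 0.83 [222. 275.] z 29.0 [649.8 219.4  64.6  65.2  15.6]
pad_spare 0.81 [177. 279.] z 11.0 [650.8 219.   80.1 129.9  15.8]
32.45 [650.7 218.1 105.4] [0.5 0.  0.4]
[ 9.90621181e-01  1.36631149e-01  1.24537327e-03 -2.30399029e-04]
```

Request:
move_arm --plan '[{"offset": [-0.005,-0.012,0.3],"twist": 0,"claw": 1},{"offset": [-0.005,-0.012,0.6],"twist": 0,"claw": 1},{"offset": [-0.005,-0.012,0.75],"twist": 0,"claw": 1},{"offset": [-0.005,-0.012,0.777],"twist": 0,"claw": 1},{"offset": [-0.005,-0.012,0.777],"twist": 0,"claw": 1},{"offset": [-0.005,-0.012,0.777],"twist": 0,"claw": 0.5},{"offset": [-0.005,-0.012,0.777],"twist": 0,"claw": 0.5},{"offset": [-0.005,-0.012,0.777],"twist": 0,"claw": 0.5},{"offset": [-0.005,-0.012,0.777],"twist": 0,"claw": 0.5},{"offset": [-0.005,-0.012,0.777],"twist": 0,"claw": 0.5}]' --force 15

```text
t: 33.5
position: [648.7, 219.6, 10.5]
eef_rot: [0.991, 0.137, 0.0, -0.0]
contact_force: [-0.1, -0.8, 2.3]
opening: 65.9
finger_force: 15.9
```

Request:
move_arm --plan '[{"offset": [0,0,-0.3],"twist": 0,"claw": 0.5},{"offset": [0,0,-0.65],"twist": 0,"claw": 0.5},{"offset": [-0.25,-0.25,-0.7],"twist": 0,"claw": 0.5},{"offset": [-0.5,-0.5,-0.7],"twist": 0,"claw": 0.5},{"offset": [-0.748,-0.732,-0.7],"twist": 0,"claw": 0.5},{"offset": [-0.748,-0.732,-0.7],"twist": 0,"claw": 0.5}]'

```text
t: 34.1
position: [533.7, 281.0, 93.8]
eef_rot: [0.99, 0.138, -0.002, 0.0]
contact_force: [-0.1, -0.5, -1.7]
opening: 66.0
finger_force: 15.0
```

Request:
move_arm --plan '[{"offset": [-0.25,-0.25,0],"twist": 0,"claw": 0.5},{"offset": [-0.5,-0.5,0],"twist": 0,"claw": 0.5},{"offset": [-0.748,-0.732,0],"twist": -0.012,"claw": 0.5},{"offset": [-0.748,-0.732,0],"twist": -0.012,"claw": 0.5},{"offset": [-0.748,-0.732,0.3],"twist": -0.012,"claw": 0.5},{"offset": [-0.748,-0.732,0.3],"twist": -0.012,"claw": 0.5},{"offset": [-0.748,-0.732,0.3],"twist": -0.012,"claw": 0.5}]'

```text
t: 34.8
position: [428.3, 339.3, 57.9]
eef_rot: [0.988, 0.155, -0.001, 0.001]
contact_force: [0.5, -0.5, -0.2]
opening: 65.6
finger_force: 15.0
```

```bash
python3 - <<'E'
from h import *
look("wrist",["timer","pad_square_large"]); look("wrist",[])
E
```

```text
34.8 [428.3 339.3  57.9] [ 0.5 -0.5 -0.2]
timer 0.96 [274. 276.] z 76.4 [429.4 340.2  64.3  65.5  17.6]
pad_square_large 0.64 [182. 275.] z 11.0 [430.6 340.5 107.9 111.9  18.2]
34.95 [429.2 340.1  59.1] [-0.9  0.9 -0.9]
```

Descend 48 mm to 11.2, release, and rise.

Request:
move_arm --plan '[{"offset": [0,0,0.2],"twist": 0,"claw": 0.5},{"offset": [0,0,0.36],"twist": 0,"claw": 0.5},{"offset": [0,0,0.39],"twist": 0,"claw": 0.5},{"offset": [0,0,0.395],"twist": 0,"claw": 0.5},{"offset": [0,0,0.395],"twist": 0,"claw": 1},{"offset": [0,0,0.395],"twist": 0,"claw": 1},{"offset": [0,0,0.395],"twist": 0,"claw": 1},{"offset": [0,0,0.395],"twist": 0,"claw": 1},{"offset": [0,0,0.2],"twist": 0,"claw": 1},{"offset": [0,0,-0.2],"twist": 0,"claw": 1},{"offset": [0,0,-0.6],"twist": 0,"claw": 1},{"offset": [0,0,-1],"twist": 0,"claw": 1},{"offset": [0,0,-1],"twist": 0,"claw": 1},{"offset": [0,0,-1],"twist": 0,"claw": 1}]'

```text
t: 36.4
position: [428.5, 340.4, 179.4]
eef_rot: [0.988, 0.156, 0.001, -0.001]
contact_force: [0.1, -0.4, -1.1]
opening: 91.9
finger_force: 0.0
```

```bash
python3 - <<'E'
from h import *
look("wrist",["timer","pad_square_large"])
look("top",["bottle","tube","timer","coverslips","pad_round_large"],"top9.png")
E
```

```text
36.4 [428.5 340.4 179.4] [ 0.1 -0.4 -1.1]
timer 0.71 [199. 278.] z 29.1 [429.1 340.8  64.2  65.   17.5]
pad_square_large 0.9 [165. 275.] z 11.1 [428.7 340.2 111.8 111.8  18. ]
36.55 [427.1 339.2 176.6] [ 0.3  0.3 -0.4]
bottle 0.58 [242. 404.] z 119.4 [ 452.4 -363.2   37.2   38.5   60.7]
tube 0.5 [173. 269.] z 125.2 [638.4  -2.9  28.1  29.5  88.5]
timer 0.8 [261. 149.] z 30.8 [413.1 339.4  75.7  45.6  76.4]
pad_round_large 0.56 [245. 392.] z 13.1 [ 450.8 -359.7  106.2   94.2   10.8]
```

View pics/top9.png

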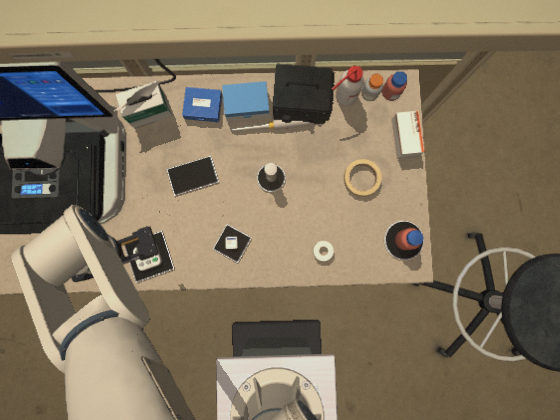

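All four things stand on their own pads: tube (271,176), box (231,243), bottle (407,239) and timer (150,260) under the gripper. The oblong pad (192,176) is empty, and the arm is clear and open.

```bash
python3 -c "
from bench import ctrl
print(ctrl.finish_job())"
```

```text
the job is handed in; nothing more can be done
None
```

The job is handed in: the bottle, tube, timer and cover-glass box each stand upright on their own pads, within about 2 mm of the middle by the camera measurements, the oblong pad is empty, and the arm finished clear at about 37 s of the 128 s.

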